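# Draw the bottom slide tray from the gravity-fed dispenser

### The arm

A 6-joint arm with a two-finger parallel gripper is mounted at the origin on the work surface; the furniture and walls round the work are solid. World frame = base frame: x ahead of the robot, y to its left, z up, the work surface at z = 0. Lengths are in m, angles in rad, forces in N, time in s.
With the tool pointing down it reaches from about 0.325 to 0.9 m from the base axis. Payload 3.5 kg.
Tool frame: the origin (TCP) lies midway between the tips of the shut fingers; the grasp point (between the pads) lies 19 mm behind it (arm.grasp_offset is the distance from the TCP to the grasp point, in m); z points along the fingers, y is the line along which they close (so a half turn about z gives the same grasp; the last joint's range is limited). The gripper opens to 85 mm and grips with 20 to 120 N. Pads are 22 mm wide; open, the fingers measure 114 mm over their backs; the gripper's body (76 mm by 85 mm) begins 54 mm behind the grasp point. The pads swing forward as they close: fully open they stand 13 mm farther back than shut.
Start: joints at [-1.231, 0.276, -0.026, 1.268, 0, 1.467], TCP at [0.268, -0.565, 0.231] pointing down, gripper open.
Joint ranges: [-3.12, 3.12], [-0.85, 1.88], [-1.08, 1.24], [-1.95, 2.15], [-1.57, 1.53], [-3.14, 3.14]. Speed limits (rad/s): [2.57, 2.57, 3.14, 3.14, 3.14, 3.14].

### API

Orientations are given as a 3x3 rotation matrix whose columns are the frame's x, y, z axes.
In Python, from station import observe, camera, arm gives the robot as it stands.
- The arm moves only by the tool servo_tool, never from a script. Its argument "series" is a list of rows, each a list of 7 numbers: the shift along the tool's x, y, z in mm, then the turn, a rotation vector about the tool's x, y, z in degrees, then the finger opening in mm, from 0 to 85.4. In form: [[x, y, z, rx, ry, rz, claw], ...]. A call has 1 to 10 rows; each row is the pose to reach, as a shift and turn from the pose commanded when the call began, along the tool's axes at that moment; what a row does not reach only later rows make up. A row lasts 1/12 s, in which the tool goes at most 41.7 mm and 7.16 degrees, less where a joint would pass 70% of its speed; a pose out of reach is approached as far as the arm can. A call with a gripper value outside its range is refused whole. The fingers move at their own pace and stop on an object; "grip_force" is the grip in N (left out, the last holds). Time passes only in rows, so rows that repeat a pose let the fingers close. It gives the time, the measured TCP pose, the force, the opening and the grip force at its end, in the units of the state.
- observe(): the state, without advancing time (a new reading comes with each control period).
- camera(name): name is "side" or "top" or "wrist"; returns a dict with "image" (384x512x3 uint8, red, green, blue), "mtx" (3x3 intrinsics, pixels), "dist_coeffs" ([k1, k2, p1, p2, k3] as OpenCV has them; the pictures are not rectified), "R" (3x3) and "t" (3): a world point X has camera coordinates R X + t; the wrist camera has in their place "T_tool_cam" (4x4, takes a point from camera to tool coordinates, whose origin is the TCP and whose axes are the flange's). Camera axes: x right, y down, z forward; pixel columns grow to the right and rows downward; lengths in m; the calibration is good to about 2 mm. A picture is of the moment at which its call begins: read the wrist's pose just before it. There is no depth.
- arm.hand_in(): hands the job in; it is judged then, once.
The state is a dict: "time": time; "qpos": joint angles; "dq": joint speeds; "joint_efforts": joint torques, N m; "tcp_pos": TCP position; "tcp_rot": TCP orientation; "ft_force": force on the tool from outside, world axes, zero at the start; "ft_torque": the same for the moment, N m; "finger_gap": finger opening in m; "finger_force": force on a finger pad.
Only numpy, scipy, OpenCV 4.12 (cv2) and the standard library are available. Lean on these libraries where they do the work, as an engineer would, in place of code of your own. Each camera call takes 0.05 s, during which the arm holds its last target. There are 200 camera calls.

### The job

Take the next yellow slide tray from its dispenser: pinch the tab of the bottom yellow tray, slide that tray straight out of the front so that the two trays above drop down and stay in the dispenser, and leave it lying flat on the worktop just in front, wholly clear of the dispenser. Do not lift the stack, and leave the blue trays alone.

Things in the scene. Friction and masses are not known exactly. Their poses are not given: they have to be found in the camera images.
- yellow_dispenser: Open-topped aluminium dispenser with three yellow slide trays, fixed, 104 mm deep (x), 172 wide (y), 55 high. Origin: centre of its underside, on the worktop. Its front is its -x side, turned roughly to the robot's right: trays come out along -x. Floor 5 mm thick. Lips at its front corners (front faces at x = -52 mm, 24 mm up) hold back all but the bottom tray.
- yellow_bottom_tab (a point): Centre, half-way up, of the bottom yellow tray's grip tab (37 mm long in x, 22 wide in y, 14 thick, underside 5 mm above the worktop, nothing above it, 33 mm free on either side). x points from tab to tray, z up. Tray 90 mm deep (x), 160 wide (y), 14 thick, 0.09 kg; its centre is 63 mm behind the tab (+x). It slides out with a few newtons and is clear of the lips after 97 mm; the stack has dropped after 130.
- yellow_top_center (a point): Centre, half-way up, of the top yellow tray, third in the stack: 40 mm above the worktop at the start, 26 mm once the bottom tray is out and the stack has dropped. Like the bottom tray, but its tab is at the right (y = -55 mm); the middle tray has its tab at the left (y = +55 mm). Tabs stick out equally far; until the bottom tray has been drawn 130 mm it still carries the upper tabs.
- blue_bottom_tab (a point): Centre, half-way up, of the bottom blue tray's grip tab, in the other, identical dispenser with three blue trays, which are to be left alone.

How it is judged:
At the end, for the whole second after the job is handed in: Bottom yellow tray flat on the worktop (within 3 degrees) in front of its dispenser, tab centre 165 to 290 mm ahead of the dispenser's origin, within 60 mm sideways, under 12 mm high; top yellow tray level (5 degrees) inside, centre 21 to 31 mm high, within 15 mm of the middle in x (x of yellow_bottom_tab in the frame of yellow_dispenser between -0.29 and -0.165 m and y of yellow_bottom_tab in the frame of yellow_dispenser between -0.06 and 0.06 m and height (world z) of yellow_bottom_tab below 0.012 m and angle between yellow_bottom_tab's own z axis and vertical below 0.06 rad and z of yellow_top_center in the frame of yellow_dispenser between 0.021 and 0.031 m and x of yellow_top_center in the frame of yellow_dispenser between -0.015 and 0.015 m and angle between yellow_top_center's own z axis and vertical below 0.08 rad); the robot touches nothing.
It fails at once if The yellow stack is lifted: the top tray rises more than 15 mm (z of yellow_top_center in the frame of yellow_dispenser above 0.055 m).
It fails at once if The bottom blue tray is moved by more than 15 mm (distance of blue_bottom_tab from where it was at the start of the episode above 0.015 m).
It also fails if it takes over 32 s, if anything falls off the work surface, if the arm or the gripper's body presses on something with over 40 N, if the wrist force passes 120 N, or if a joint passes its speed limit or range.

## Working session

There is one attempt and no reset: what is moved stays moved. The work goes in short steps, Python scripts to look and compute and a tool call to move; the robot and the scene stay as the last step left them, time stands still between calls to the robot, and variables do not carry over. Pictures are saved under pics/ and viewed, at most 10 in all, crops included, and the job is handed in when it is done.

Besides the shell and the picture viewer there is one more tool, called after "Request:" by a JSON object that holds its "name" and its "arguments", one argument or row to a line. servo_tool: Moves the arm, as the interface text tells. Its arguments: {"type":"object","properties":{"series":{"type":"array"},"grip_force":{"type":"number"}},"required":["series"]}

```bash
mkdir -p pics
cat > h.py <<'E'
import numpy as np, cv2
from station import observe, camera, arm
def ray(c,uv,z,T=None):
    p=cv2.undistortPoints(np.array([[uv]],float),np.array(c["mtx"]),np.array(c["dist_coeffs"]))[0,0]
    d=np.array([p[0],p[1],1.])
    if "R" in c:
        R=np.array(c["R"]);o=-R.T@np.array(c["t"]);d=R.T@d
    else:
        M=T@np.array(c["T_tool_cam"]);o=M[:3,3];d=M[:3,:3]@d
    return o+d*(z-o[2])/d[2]
def toolT():
    s=observe();T=np.eye(4);T[:3,:3]=s["tcp_rot"];T[:3,3]=s["tcp_pos"];return T
E
python3 - <<'E'
from h import *
a=[camera(n)["image"] for n in("top","side")]
for n,i in zip(("top","side"),a): cv2.imwrite(f"pics/{n}0.png",cv2.cvtColor(i,cv2.COLOR_RGB2BGR))
s=observe();print(s["tcp_pos"],np.round(s["tcp_rot"],3))
E
```

```text
[ 0.26756309 -0.56404399  0.23026905] [[ 0.904  0.428 -0.001]
 [ 0.428 -0.904  0.002]
 [ 0.    -0.002 -1.   ]]
```

View pics/top0.png

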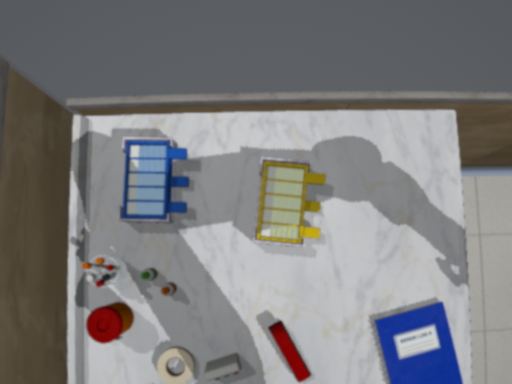

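View pics/side0.png

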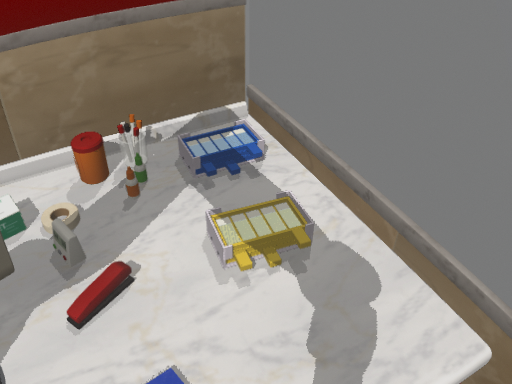

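Top view: the yellow dispenser is centred near (283,202). Its tabs are at (316,179), (313,206) and (311,232), and the middle one is the bottom tray's tab. Blue is well to the left.

Run:
```python
from h import *
c=camera("top");i=c["image"]
h=cv2.cvtColor(i,cv2.COLOR_RGB2HSV)
m=cv2.inRange(h,(18,150,90),(35,255,255))
cv2.imwrite("pics/m.png",cv2.resize(m[140:260,230:340],None,fx=5,fy=5))
for u in (306,309,312,315,318,320,322): 
  v=np.where(m[150:260,u])[0]+150; print(u,v.tolist())
for uv,z in [((300,206),.012),((320,207),.012),((324,179),.04),((319,232),.026),((263,160),.055),((310,163),.055),((302,243),.055),((256,240),.055),((180,182),.012)]: print(uv,ray(c,uv,z).round(4))
c=camera("side")
for uv in [(272,258),(247,258),(300,238)]: print(uv,ray(c,uv,.012).round(4))
w=camera("wrist");cv2.imwrite("pics/w0.png",cv2.cvtColor(w["image"],cv2.COLOR_RGB2BGR))
```

```text
306 [166, 167, 168, 169, 170, 171, 172, 173, 174, 175, 176, 177, 178, 179, 180, 181, 182, 183, 201, 202, 203, 204, 205, 206, 207, 208, 209, 227, 228, 229, 230, 231, 232, 233, 234, 235, 236]
309 [173, 174, 175, 176, 177, 178, 179, 180, 181, 182, 202, 203, 204, 205, 206, 207, 208, 209, 227, 228, 229, 230, 231, 232, 233, 234, 235, 236]
312 [174, 175, 176, 177, 178, 179, 180, 181, 182, 202, 203, 204, 205, 206, 207, 208, 209, 210, 228, 229, 230, 231, 232, 233, 234, 235, 236]
315 [174, 175, 176, 177, 178, 179, 180, 181, 182, 183, 202, 203, 204, 205, 206, 207, 208, 209, 210, 229, 230, 231, 232, 233, 234, 235, 236, 237]
318 [174, 175, 176, 177, 178, 179, 180, 181, 182, 183, 203, 204, 205, 206, 207, 208, 209, 210, 229, 230, 231, 232, 233, 234, 235, 236]
320 [175, 176, 177, 178, 179, 180, 181, 182, 183]
322 [175, 176, 177, 178, 179, 180, 181, 182, 183]
(300, 206) [0.5962 0.0535 0.012 ]
(320, 207) [0.5932 0.0116 0.012 ]
(324, 179) [0.648  0.0054 0.04  ]
(319, 232) [0.5405 0.0177 0.026 ]
(263, 160) [0.6868 0.1299 0.055 ]
(310, 163) [0.6789 0.035  0.055 ]
(302, 243) [0.5186 0.0565 0.055 ]
(256, 240) [0.5264 0.1472 0.055 ]
(180, 182) [0.6519 0.3054 0.012 ]
(272, 258) [0.5936 0.0309 0.012 ]
(247, 258) [0.5545 0.0516 0.012 ]
(300, 238) [0.6646 0.0504 0.012 ]
```

View pics/w0.png

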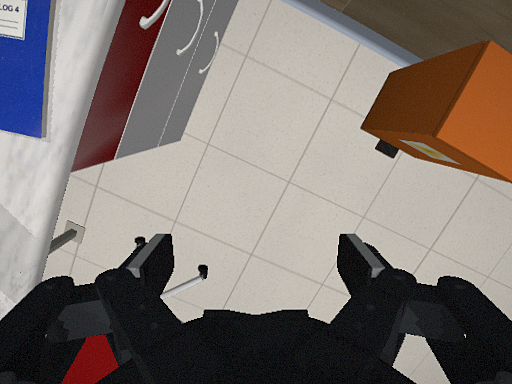

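Wrist view: it shows only floor and fingers, with no dispenser yet. The measurements agree: dispenser centre ≈ (0.603, 0.092), x axis ≈ (0.115, 0.993), tab centre ≈ (0.595, 0.029). I'll move above the tab first.

Request:
{"name": "servo_tool", "arguments": {
  "series": [
    [548,-392,0,0,0,-58,46],
    [548,-392,0,0,0,-58,46],
    [548,-392,0,0,0,-58,46],
    [548,-392,0,0,0,-58,46],
    [548,-392,0,0,0,-58,46],
    [548,-392,0,0,0,-58,46],
    [548,-392,0,0,0,-58,46],
    [548,-392,0,0,0,-58,46],
    [548,-392,0,0,0,-58,46],
    [548,-392,0,0,0,-58,46]
  ],
  "grip_force": 40
}}

```text
time: 1.08
tcp_pos: [0.4707, -0.1985, 0.2315]
tcp_rot: [[0.115, 0.993, 0.001], [0.993, -0.115, -0.0], [-0.0, 0.001, -1.0]]
ft_force: [1.1, -0.7, -0.3]
finger_gap: 0.0463
finger_force: 0.0
```

Request:
{"name": "servo_tool", "arguments": {
  "series": [
    [205,98,80,0,0,0,46],
    [205,98,80,0,0,0,46],
    [205,98,80,0,0,0,46],
    [205,98,80,0,0,0,46],
    [205,98,80,0,0,0,46],
    [205,98,80,0,0,0,46],
    [205,98,80,0,0,0,46],
    [205,98,80,0,0,0,46]
  ]
}}

```text
time: 1.75
tcp_pos: [0.5908, -0.0067, 0.1501]
tcp_rot: [[0.112, 0.994, -0.002], [0.994, -0.112, -0.0], [-0.0, -0.002, -1.0]]
ft_force: [-0.4, -0.9, 0.7]
finger_gap: 0.0458
finger_force: 0.0
```

Run:
```python
from h import *
T=toolT();w=camera("wrist");np.savez("w1.npz",T=T)
cv2.imwrite("pics/w1.png",cv2.cvtColor(w["image"],cv2.COLOR_RGB2BGR));print(T.round(4))
```

```text
[[ 1.124e-01  9.937e-01 -2.400e-03  5.908e-01]
 [ 9.937e-01 -1.124e-01 -1.000e-04 -6.700e-03]
 [-3.000e-04 -2.400e-03 -1.000e+00  1.501e-01]
 [ 0.000e+00  0.000e+00  0.000e+00  1.000e+00]]
```

View pics/w1.png

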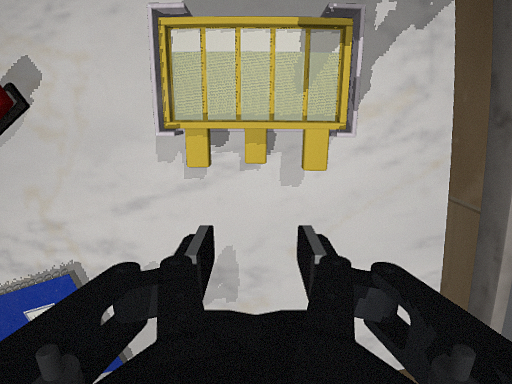

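Wrist view: the bottom tab is in the middle, with its tip at row ~163 and columns 245–267. The upper tabs are at columns 187–210 and 303–328. The tray front edge runs level at row ~125, so the tool is squared up.

Run:
```python
from h import *
T=np.load("w1.npz")["T"];c=camera("wrist");i=c["image"]
m=cv2.inRange(cv2.cvtColor(i,cv2.COLOR_RGB2HSV),(18,150,60),(35,255,255))
for r in (138,146,154,160,163,165):
  u=np.where(m[r,225:290])[0]+225; print(r,u.min() if len(u) else 0,u.max() if len(u) else 0)
Ti=np.linalg.inv(T)
def p(uv,z):
  X=ray(c,uv,z,T); return X.round(4),((Ti@np.r_[X,1])[:3]*1000).round(1)
u=np.where(m[154,225:290])[0]+225
print(p((u.mean(),154),.019)); v=np.where(m[140:180,int(u.mean())])[0].max()+140.5
print("tip",v,p((u.mean(),v),.019))
print(p((187,166),.033),p((328,169),.047),p((165,129),.047),p((348,127),.047),p((152,134),.055),p((361,131),.055))
```

```text
138 245 265
146 245 265
154 245 265
160 245 265
163 0 0
165 0 0
(array([0.5927, 0.0247, 0.019 ]), array([ 31.4,  -1.4, 131.1]))
tip 161.5 (array([0.5918, 0.0172, 0.019 ]), array([ 23.9,  -1.4, 131.1]))
(array([0.527 , 0.0224, 0.033 ]), array([ 21.8, -66.4, 117.2])) (array([0.6574, 0.0073, 0.047 ]), array([ 21.4,  64.8, 102.9])) (array([0.517 , 0.0591, 0.047 ]), array([ 57.1, -80.4, 103.3])) (array([0.6769, 0.0427, 0.047 ]), array([ 58.7,  80.2, 102.9])) (array([0.5077, 0.0563, 0.055 ]), array([ 53.3, -89.5,  95.3])) (array([0.6854, 0.0387, 0.055 ]), array([55.7, 89.1, 94.9]))
```

Request:
{"name": "servo_tool", "arguments": {
  "series": [
    [36,-1,0,0,0,0,46],
    [36,-1,35,0,0,0,46],
    [36,-1,65,0,0,0,46],
    [36,-1,90,0,0,0,46],
    [36,-1,110,0,0,0,46],
    [36,-1,125,0,0,0,46],
    [36,-1,135,0,0,0,46],
    [36,-1,141,0,0,0,46],
    [36,-1,145,0,0,0,46],
    [36,-1,145,0,0,0,46]
  ]
}}

```text
time: 2.68
tcp_pos: [0.5944, 0.0271, 0.0065]
tcp_rot: [[0.116, 0.993, 0.0], [0.993, -0.116, -0.0], [-0.0, 0.0, -1.0]]
ft_force: [-0.0, 0.1, -0.9]
finger_gap: 0.046
finger_force: 0.0
```

Run:
```python
from h import *
a=camera("wrist")["image"];b=camera("side")["image"][170:300,180:350]
cv2.imwrite("pics/w2.png",cv2.cvtColor(np.hstack([cv2.resize(a,(400,300)),cv2.resize(b,(392,300))]),cv2.COLOR_RGB2BGR))
```

```text
(no output)
```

View pics/w2.png

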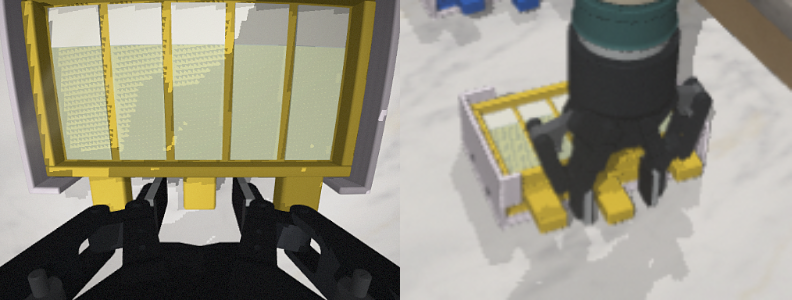

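The fingers straddle the middle (bottom) tab, between the two upper tabs. I'll close the gripper.

Request:
{"name": "servo_tool", "arguments": {
  "series": [
    [0,0,1,0,0,0,30],
    [0,0,1,0,0,0,15],
    [0,0,1,0,0,0,15],
    [0,0,1,0,0,0,15],
    [0,0,1,0,0,0,15],
    [0,0,1,0,0,0,15]
  ],
  "grip_force": 50
}}

```text
time: 3.28
tcp_pos: [0.595, 0.0277, 0.0063]
tcp_rot: [[0.115, 0.993, 0.001], [0.993, -0.115, -0.0], [-0.0, 0.001, -1.0]]
ft_force: [0.6, 0.1, 4.9]
finger_gap: 0.0206
finger_force: 51.2
```

Request:
{"name": "servo_tool", "arguments": {
  "series": [
    [-5,0,0,0,0,0,15],
    [-13,0,0,0,0,0,15],
    [-22,0,0,0,0,0,15],
    [-31,0,0,0,0,0,15],
    [-40,0,0,0,0,0,15],
    [-49,0,0,0,0,0,15],
    [-58,0,0,0,0,0,15],
    [-67,0,0,0,0,0,15],
    [-76,0,0,0,0,0,15],
    [-80,0,0,0,0,0,15]
  ]
}}

```text
time: 4.12
tcp_pos: [0.5848, -0.0534, 0.0052]
tcp_rot: [[0.117, 0.993, -0.0], [0.993, -0.117, -0.001], [-0.001, -0.0, -1.0]]
ft_force: [0.6, 2.7, 2.8]
finger_gap: 0.0209
finger_force: 50.8
```

Run:
```python
from h import *
a=camera("wrist")["image"];b=camera("side")["image"][170:300,180:350]
cv2.imwrite("pics/w3.png",cv2.cvtColor(np.hstack([cv2.resize(a,(400,300)),cv2.resize(b,(392,300))]),cv2.COLOR_RGB2BGR))
```

```text
(no output)
```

View pics/w3.png

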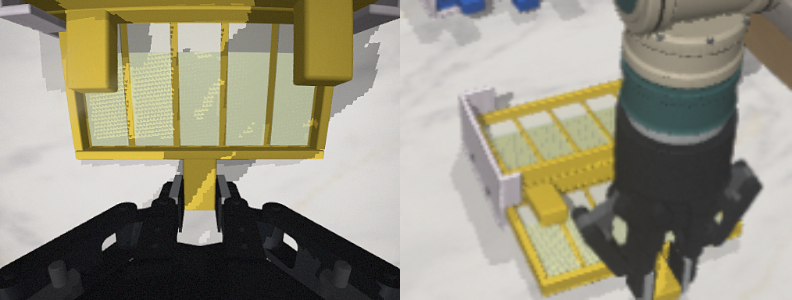

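The bottom tray is sliding out straight, the upper two are staying put, and the grip is firm. I'll keep pulling, to 168 mm in total.

Request:
{"name": "servo_tool", "arguments": {
  "series": [
    [-9,0,0,0,0,0,15],
    [-18,0,0,0,0,0,15],
    [-27,0,0,0,0,0,15],
    [-36,0,0,0,0,0,15],
    [-45,0,0,0,0,0,15],
    [-54,0,0,0,0,0,15],
    [-63,0,0,0,0,0,15],
    [-72,0,0,0,0,0,15],
    [-80,0,0,0,0,0,15],
    [-88,0,0,0,0,0,15]
  ]
}}

```text
time: 5.05
tcp_pos: [0.5748, -0.1402, 0.0054]
tcp_rot: [[0.116, 0.993, 0.0], [0.993, -0.116, -0.0], [-0.0, 0.0, -1.0]]
ft_force: [0.4, 0.2, -0.8]
finger_gap: 0.0202
finger_force: 50.4
```

Request:
{"name": "servo_tool", "arguments": {
  "series": [
    [0,0,0,0,0,0,15],
    [0,0,0,0,0,0,15],
    [0,0,0,0,0,0,15]
  ]
}}

```text
time: 5.3
tcp_pos: [0.5748, -0.139, 0.0053]
tcp_rot: [[0.115, 0.993, -0.0], [0.993, -0.115, 0.0], [0.0, -0.0, -1.0]]
ft_force: [0.0, 0.2, -1.0]
finger_gap: 0.0209
finger_force: 50.4
```

Run:
```python
from h import *
a=camera("wrist")["image"];b=camera("side")["image"][170:300,180:350]
cv2.imwrite("pics/w4.png",cv2.cvtColor(np.hstack([cv2.resize(a,(400,300)),cv2.resize(b,(392,300))]),cv2.COLOR_RGB2BGR))
```

```text
(no output)
```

View pics/w4.png

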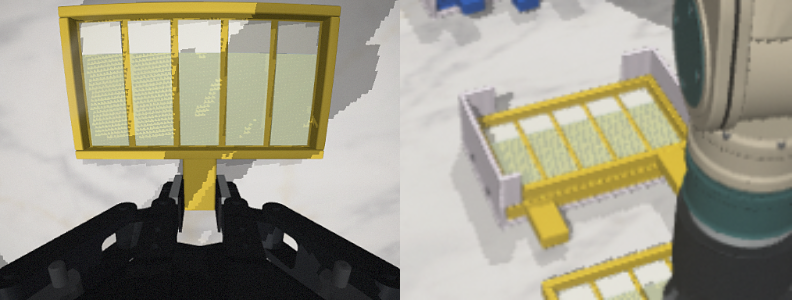

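The stack has dropped and the tray is clear. I'll lower it slightly, release, and rise.

Request:
{"name": "servo_tool", "arguments": {
  "series": [
    [0,0,1,0,0,0,15],
    [0,0,3,0,0,0,15],
    [0,0,3,0,0,0,24],
    [0,0,3,0,0,0,30],
    [0,0,3,0,0,0,44],
    [0,0,3,0,0,0,44],
    [0,0,3,0,0,0,44],
    [0,0,3,0,0,0,44]
  ]
}}

```text
time: 6.07
tcp_pos: [0.575, -0.1392, 0.0024]
tcp_rot: [[0.116, 0.993, 0.0], [0.993, -0.116, -0.0], [-0.0, 0.0, -1.0]]
ft_force: [0.0, 0.5, 0.5]
finger_gap: 0.0441
finger_force: 0.0
```

Request:
{"name": "servo_tool", "arguments": {
  "series": [
    [0,0,-10,0,0,0,44],
    [0,0,-30,0,0,0,44],
    [0,0,-60,0,0,0,44],
    [0,0,-100,0,0,0,44],
    [-40,0,-140,0,0,0,44],
    [-80,0,-180,0,0,0,44],
    [-110,0,-200,0,0,0,44],
    [-120,0,-200,0,0,0,44],
    [-120,0,-200,0,0,0,44],
    [-120,0,-200,0,0,0,44]
  ]
}}

```text
time: 6.9
tcp_pos: [0.5617, -0.2603, 0.2046]
tcp_rot: [[0.118, 0.993, 0.004], [0.993, -0.118, -0.002], [-0.001, 0.004, -1.0]]
ft_force: [-0.7, 0.4, -0.7]
finger_gap: 0.0442
finger_force: 0.0
```

Run:
```python
from h import *
T=toolT();c=camera("wrist");a=c["image"];b=camera("side")["image"][170:384,150:400]
cv2.imwrite("pics/w5.png",cv2.cvtColor(np.hstack([cv2.resize(a,(400,300)),cv2.resize(b,(350,300))]),cv2.COLOR_RGB2BGR))
np.savez("w5.npz",T=T)
```

```text
(no output)
```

View pics/w5.png

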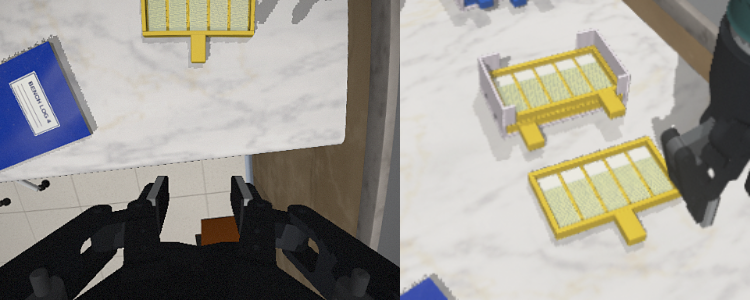

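The tray lies flat in front of the dispenser and clear of it, the two upper trays sit inside behind the lips, and the arm touches nothing.

```bash
python3 -c "
from station import arm
print(arm.hand_in())"
```

```text
the job is handed in; nothing more can be done
None
```

I slid the bottom yellow tray out about 168 mm and left it flat on the worktop, clear of the dispenser; the other two yellow trays dropped and stayed inside, the blue trays weren't touched, and the job was handed in at about 7 s (no verdict returned).

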